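Hang the magnifier on the pine rail by its open loop

TASK

Lift the magnifier with the open, C-shaped loop out of its slotted wooden block, pass it sideways through the loop's gap onto the pine rail between the two collars, and lower it gently so that it is left hanging there, upright, square to the rail and still. Do not force it against the rail or let it drop, and leave the other glass (the one with a closed loop), the tin lids, the saucer and the mug where they are.

Things in the scene. Friction and masses are not known exactly. Their poses are not given: they have to be found in the camera images.
- magnifier: Brass magnifier, 0.1 to 0.2 kg, 160 mm tall, flat in its y-z plane. Origin at the centre of its underside, z up, x through the lens. Bottom up: lens frame 56 wide (y) x 12 (x) x 50 high, neck, C-loop, pine tab. Starts upright in its block's slot, foot 10 mm above the table, +y to the robot's left within 30 degrees; nearer or farther than the other glass.
- eye (a point): Centre of the C-shaped loop, 82 mm above the magnifier's origin, same axes. The loop is 7 mm round bar, inner diameter 40 mm, outer 54, its axis along x. Its gap, 26 mm high, is centred on the magnifier's +y side; the rest is closed.
- tab (a point): The place to grip, on the magnifier's pine thumb tab, 144 mm above its origin, same axes. The tab is 26 wide (y) x 12 thick (x), from 108 to 160 mm above the origin, straight above the loop. Pinch it across its 12 mm thickness; a grip much lower brings the fingertips near the rail and collars.
- stand: Fixed wooden block of the magnifier, 50 (x) x 96 (y) x 40 mm high, with a slot 14 x 60 mm and 30 mm deep, open upward (1 to 2 mm play a side). Origin at the centre of its underside on the table; axes as the seated magnifier's.
- rail: Fixed pine post at the table's far edge, in a steel C-clamp: foot 90 mm across, 18 high; post 28 x 28, 215 high; level round rail, diameter 16, axis 190 above the table, reaching 194 from the post's axis towards the robot (body -x). Collars, 32 across, 8 thick, at 65 and 125 from the post's axis; end disc 52 across, too big for the loop. Origin under the post on the table.
- bay (a point): Point on the rail's axis midway between the two collars (52 mm free between them), 95 mm from the post's axis, 190 above the table. x along the rail, from free end to post; z up. Properly hung, the loop's top rests on the rail with the loop's centre 12 mm below this axis; the magnifier may face either way.
- other_glass: A second magnifier of the same size and make, but its loop is a closed ring; it stands in a like block beside. To be left alone. Origin at the centre of its underside.
- lid0: Lowest of a stack of three plain tin lids, each 80 mm in diameter and 12 high. Origin at the centre of its underside.
- lid1: Middle tin lid of the stack.
- lid2: Top tin lid of the stack.
- saucer: Porcelain saucer, 124 mm in diameter, 18 high, below or near the rail's free end. Origin at the centre of its underside.
- mug: Mug, 80 mm in diameter, 92 high, handle at its +y. Origin at the centre of its underside.

How it is judged:
By the outcome, as a careful person would: the job done as asked, in the order asked, and still so for the second after the job is handed in, with the robot touching nothing.
It also fails if it takes over 48 s, if anything falls off the work surface, if the arm or the gripper's body presses on something with over 40 N, if the wrist force passes 120 N, or if a joint passes its speed limit or range.

ROBOT

A 6-joint arm with a two-finger parallel gripper is mounted at the origin on the work surface. World frame = base frame: x ahead of the robot, y to its left, z up, the work surface at z = 0. Lengths are in m, angles in rad, forces in N, time in s.
With the tool pointing down it reaches from about 0.425 to 0.95 m from the base axis. Payload 3.5 kg.
Tool frame: the origin (TCP) lies at the very end of the fingers, on their centre line; the grasp point (between the pads) lies 19 mm behind it (arm.hold_point_z is the distance from the TCP to the grasp point, in m); y points along the fingers, x is the direction in which the jaws open and shut, and the axes are right-handed (so a half turn about y gives the same grasp; the last joint's range is limited). The gripper opens to 85 mm and grips with 20 to 120 N. Pads are 22 mm wide; open, the fingers measure 114 mm over their backs; the gripper's body (76 mm by 85 mm) begins 54 mm behind the grasp point. The pads swing forward as they close: fully open they stand 13 mm farther back than shut.
Start: joints at [-1.423, 0.286, 1.577, -0, 1.279, -0.15], TCP at [0.198, -0.645, 0.231] pointing down, gripper open.
Joint ranges: [-2.77, 2.77], [-0.9, 2.22], [0.21, 2.48], [-1.53, 4.67], [0.24, 2.81], [-2.84, 2.84]. Speed limits (rad/s): [2.79, 2.79, 3.14, 3.14, 3.14, 3.14].

INTERFACE

Orientations are given as a 3x3 rotation matrix whose columns are the frame's x, y, z axes.
In Python, from workcell import arm, cams gives the robot as it stands. The module is installed in compiled form; this text tells all that it offers.
- The arm moves only by the tool step_arm, never from a script. Its arguments are lists of equal length, an entry for each row: "delta_pos": the shift along the tool's x, y, z in mm, a list of three; "rot": the turn, a rotation vector about the tool's x, y, z in degrees, a list of three. In form: {"delta_pos": [[tx, ty, tz], ...], "rot": [[rx, ry, rz], ...]}. A call has 1 to 12 rows; each row is the pose to reach, as a shift and turn from the pose commanded when the call began, along the tool's axes at that moment; what a row does not reach only later rows make up. A row lasts 1/8 s, in which the tool goes at most 62.5 mm and 10.7 degrees, less where a joint would pass 70% of its speed; a pose out of reach is approached as far as the arm can. A call with a gripper value outside its range is refused whole. "claw" is the finger opening in mm, from 0 to 85.4, set as the call begins (left out, the last holds). The fingers move at their own pace and stop on an object; "squeeze" is the grip in N (left out, the last holds). Time passes only in rows, so rows that repeat a pose let the fingers close. It gives the time, the measured TCP pose, the force and the opening at its end, in the units of the state.
- arm.get_obs(): the state, without advancing time (a new reading comes with each control period).
- cams.snapshot(name): name is "side" or "top"; returns a dict with "frame" (420x560x3 uint8, red, green, blue), "intrinsics" (3x3 intrinsics, pixels), "dist" ([k1, k2, p1, p2, k3] as OpenCV has them; the pictures are not rectified), "world_from_camera" (4x4, takes a point from camera to world coordinates). Camera axes: x right, y down, z forward; pixel columns grow to the right and rows downward; lengths in m; the calibration is good to about 2 mm. A picture is of the moment at which its call begins. There is no depth.
- arm.hand_in(): hands the job in, once; it reports no verdict.
The state is a dict: "t": time; "joint_pos": joint angles; "qvel": joint speeds; "joint_efforts": joint torques, N m; "tcp_pos": TCP position; "ee_rot": TCP orientation; "wrist_force": force on the tool from outside, world axes, zero at the start; "ft_torque": the same for the moment, N m; "width": opening from 0.0 (shut) to 1.0 (fully open).
Only numpy, scipy, OpenCV 4.12 (cv2) and the standard library are available. Lean on these libraries where they do the work, as an engineer would, in place of code of your own. Each camera call takes 0.05 s, during which the arm holds its last target.

## Working session

There is one attempt and no reset: what is moved stays moved. The work goes in short steps, Python scripts to look and compute and a tool call to move; the robot and the scene stay as the last step left them, time stands still between calls to the robot, and variables do not carry over. Pictures are saved under pics/ and viewed, and the job is handed in when it is done.

Besides the shell and the picture viewer there is one more tool, called after "Call:" as name(argument=value, ...), one argument or row to a line, values as JSON. step_arm: Moves the arm, as the interface text tells. Its arguments: {"type":"object","properties":{"delta_pos":{"type":"array"},"rot":{"type":"array"},"claw":{"type":"number"},"squeeze":{"type":"number"}},"required":["delta_pos","rot"]}

```bash
mkdir -p pics; cat > h.py <<'E'
import numpy as np, cv2, json
from workcell import arm, cams
def snap(n,f):
    s=cams.snapshot(n); cv2.imwrite('pics/'+f+'.png',s['frame'][:,:,::-1]); 
    np.savez('pics/'+f+'.npz',**s); return s
def load(f): return dict(np.load('pics/'+f+'.npz'))
def ray(s,uv):
    p=cv2.undistortPoints(np.array([[uv]],float),s['intrinsics'],s['dist'])[0,0]
    T=s['world_from_camera']; d=T[:3,:3]@np.array([p[0],p[1],1]); return T[:3,3],d/np.linalg.norm(d)
def onz(s,uv,z):
    o,d=ray(s,uv); return o+d*(z-o[2])/d[2]
def proj(s,P):
    T=np.linalg.inv(s['world_from_camera']); r=cv2.Rodrigues(T[:3,:3])[0]
    return cv2.projectPoints(np.array(P,float).reshape(-1,1,3),r,T[:3,3],s['intrinsics'],s['dist'])[0][:,0]
def tri(s1,a,s2,b):
    o,d=ray(s1,a);p,e=ray(s2,b)
    t=np.linalg.lstsq(np.c_[d,-e],p-o,rcond=None)[0]
    A=o+d*t[0];B=p+e*t[1]; return (A+B)/2,np.linalg.norm(A-B)
E
python3 - <<'E'
from h import *
for n in('side','top'):
    s=snap(n,n+'0'); print(s['intrinsics'],s['dist'],s['world_from_camera'])
print(arm.get_obs(), arm.hold_point_z)
E
```

```text
[[491.67953016   0.         282.7653505 ]
 [  0.         491.67953016 213.87140846]
 [  0.           0.           1.        ]] [-0.02124662  0.          0.          0.          0.        ] [[-0.70126107 -0.49270096  0.51524623  0.00265404]
 [-0.71284361  0.47516182 -0.51582481  0.60718212]
 [ 0.00932204 -0.72901784 -0.68443121  0.85369646]
 [ 0.          0.          0.          1.        ]]
[[404.21968969   0.         277.7048535 ]
 [  0.         404.21968969 205.08290676]
 [  0.           0.           1.        ]] [-0.01188932  0.          0.          0.          0.        ] [[-0.02015314 -0.98015892  0.19718606  0.3700169 ]
 [-0.99969937  0.01700059 -0.01766757  0.0765519 ]
 [ 0.01396475 -0.19748284 -0.98020687  1.04390792]
 [ 0.          0.          0.          1.        ]]
{'t': 0.1, 'joint_pos': array([-1.42299033e+00,  2.87106739e-01,  1.57801727e+00, -6.58284591e-05,
        1.27860438e+00, -1.49994860e-01]), 'qvel': array([ 0.00078875, -0.00268678, -0.00321972,  0.00024893, -0.00035841,
       -0.00065481]), 'joint_efforts': array([ 1.03395763e-03, -4.07294583e+01, -2.93699384e+01, -1.37901789e-04,
        3.41254192e-03,  3.45217806e-06]), 'tcp_pos': array([ 0.19798592, -0.64469299,  0.23007294]), 'ee_rot': array([[ 2.93436363e-01, -3.76876542e-04,  9.55978535e-01],
       [-9.55976256e-01,  2.10315977e-03,  2.93436492e-01],
       [-2.12116493e-03, -9.99997717e-01,  2.56858529e-04]]), 'wrist_force': array([-0.97051239,  0.1908308 ,  0.44601641]), 'ft_torque': array([ 0.00516133, -0.02088797,  0.05395749]), 'width': 0.996939490146935} 0.0187
```

View pics/side0.png

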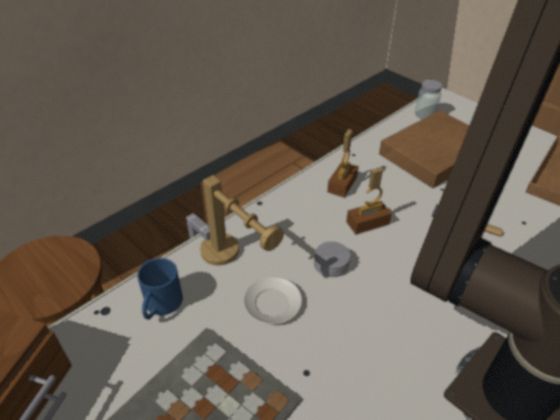

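View pics/top0.png

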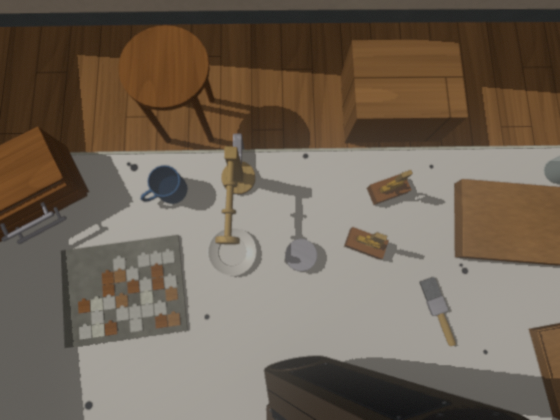

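```bash
python3 - <<'E'
from h import *
a=cv2.imread('pics/side0.png');b=cv2.imread('pics/top0.png')
cv2.imwrite('pics/z1.png',cv2.resize(a[120:240,310:410],None,fx=5,fy=5,interpolation=3)[:600,:800])
cv2.imwrite('pics/z2.png',cv2.resize(b[160:265,340:420],None,fx=5.5,fy=5.5,interpolation=3))
cv2.imwrite('pics/z3.png',cv2.resize(a[160:275,180:300],None,fx=5,fy=5,interpolation=3))
cv2.imwrite('pics/z4.png',cv2.resize(b[125:280,200:320],None,fx=3.8,fy=3.8,interpolation=3))
E
```

```text
(no output)
```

View pics/z1.png

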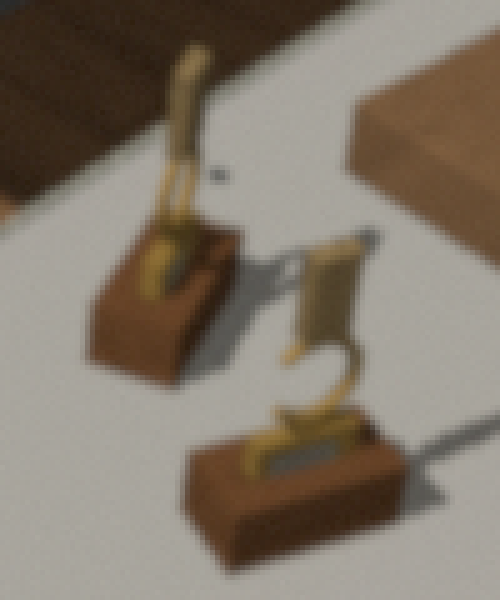

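View pics/z2.png

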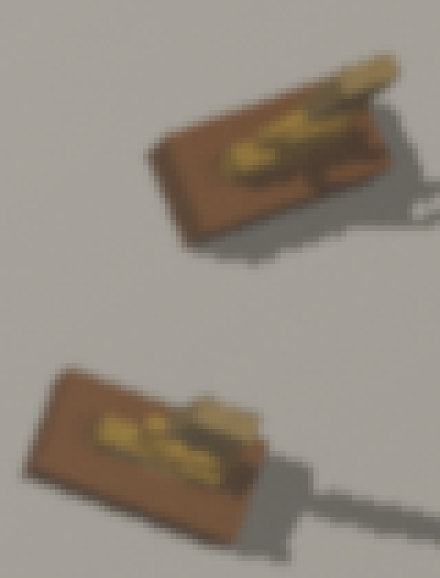

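View pics/z3.png

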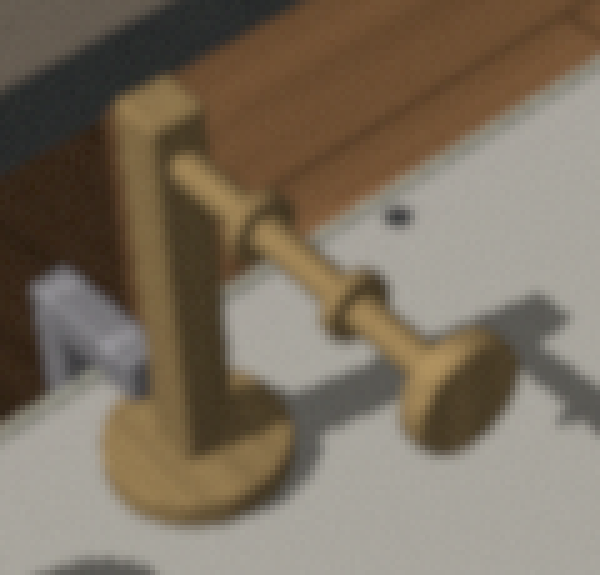

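View pics/z4.png

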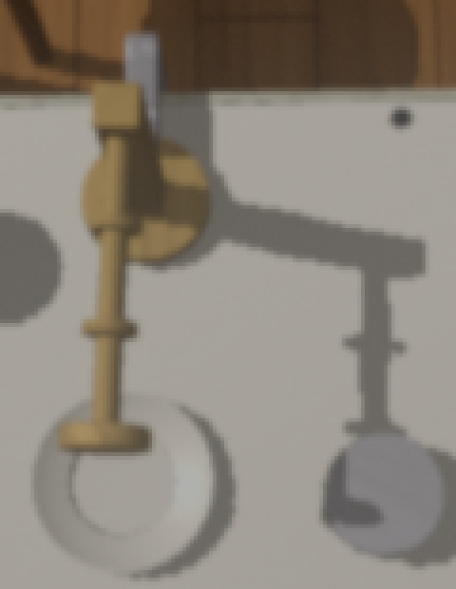

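```bash
python3 - <<'E'
from h import *
a=load('side0');b=load('top0')
# block top corners from zooms (px): top
T=lambda u,v:(340+(u+.5)/5.5-.5,160+(v+.5)/5.5-.5)
S=lambda u,v:(310+(u+.5)/5-.5,120+(v+.5)/5-.5)
for n,c in dict(near=[(70,370),(25,472),(237,545),(265,440)],far=[(155,155),(190,243)]).items():
  for q in c: print(n,'top',onz(b,T(*q),.04).round(4))
for q in [(187,455),(235,515),(405,462),(355,405)]: print('side',onz(a,S(*q),.04).round(4))
# hsv masks
for s,n,r in((b,'top',(340,225,400,265)),(a,'side',(340,160,400,235))):
  hsv=cv2.cvtColor(s['frame'],cv2.COLOR_RGB2HSV)
  x0,y0,x1,y1=r
  p=hsv[y0:y1,x0:x1]
  for (px) in [(368,243),(352,245),(380,238),(376,182),(370,212),(360,222)]:
    if x0<=px[0]<x1 and y0<=px[1]<y1: print(n,px,hsv[px[1],px[0]])
# tab
print('tab top corners top', [onz(b,T(*q),.17).round(4) for q in [(190,400),(258,418),(255,438)]])
print('tab top side', [onz(a,S(*q),.17).round(4) for q in [(303,250),(362,240)]])
Z=lambda u,v:(200+(u+.5)/3.8-.5,125+(v+.5)/3.8-.5)
Y=lambda u,v:(180+(u+.5)/5-.5,160+(v+.5)/5-.5)
for n,q in dict(c1l=(82,328),c1r=(136,328),rail_at_post=(114,225),rail_at_disc=(105,415),discl=(58,437),discr=(152,437),rail_mid_l=(96,375),rail_mid_r=(119,375)).items(): print(n,onz(b,Z(*q),.19).round(4))
for n,q in dict(post=[(95,84),(140,84),(140,130),(95,130)]).items(): print(n,[onz(b,Z(*p),.215).round(4) for p in q])
for n,q in dict(col_far=(265,225),col_near=(355,303),disc=(465,392)).items(): print(n,onz(a,Y(*q),.19).round(4))
for n,q in dict(post=[(115,100),(165,75),(205,95),(150,130)]).items(): print(n,[onz(a,Y(*p),.215).round(4) for p in q])
E
```

```text
near top [ 0.5129 -0.128   0.04  ]
near top [ 0.4667 -0.1049  0.04  ]
near top [ 0.4319 -0.1991  0.04  ]
near top [ 0.4791 -0.2152  0.04  ]
far top [ 0.6133 -0.1735  0.04  ]
far top [ 0.5711 -0.1871  0.04  ]
side [ 0.5147 -0.1271  0.04  ]
side [ 0.4716 -0.1112  0.04  ]
side [ 0.4375 -0.2     0.04  ]
side [ 0.48  -0.216  0.04 ]
top (368, 243) [ 19 117 111]
top (352, 245) [ 13 118 117]
top (380, 238) [ 19 101 119]
side (376, 182) [ 19 123  79]
side (370, 212) [15 52 79]
side (360, 222) [ 13 161  84]
tab top corners top [array([ 0.4815, -0.1487,  0.17  ]), array([ 0.4738, -0.1753,  0.17  ]), array([ 0.4659, -0.1735,  0.17  ])]
tab top side [array([ 0.4844, -0.1523,  0.17  ]), array([ 0.4704, -0.1776,  0.17  ])]
c1l [0.5311 0.1826 0.19  ]
c1r [0.5305 0.1522 0.19  ]
rail_at_post [0.5907 0.1648 0.19  ]
rail_at_disc [0.4814 0.1694 0.19  ]
discl [0.4696 0.1955 0.19  ]
discr [0.4686 0.1432 0.19  ]
rail_mid_l [0.5041 0.1746 0.19  ]
rail_mid_r [0.5039 0.1617 0.19  ]
post [array([0.6668, 0.1732, 0.215 ]), array([0.6664, 0.1478, 0.215 ]), array([0.6392, 0.1478, 0.215 ]), array([0.6396, 0.173 , 0.215 ])]
col_far [0.5917 0.1605 0.19  ]
col_near [0.5329 0.1646 0.19  ]
disc [0.4684 0.167  0.19  ]
post [array([0.6704, 0.1721, 0.215 ]), array([0.6691, 0.1471, 0.215 ]), array([0.6474, 0.1435, 0.215 ]), array([0.6454, 0.1737, 0.215 ])]
```

```bash
cat >> h.py <<'E'
from scipy.spatial.transform import Rotation as R
def Rt(yaw): # tool x at yaw (deg), tool y down
    c,s=np.cos(np.radians(yaw)),np.sin(np.radians(yaw)); x=np.array([c,s,0]);y=np.array([0,0,-1.]);return np.c_[x,y,np.cross(x,y)]
def delta(p0,R0,p1,R1):
    return (1000*R0.T@(np.array(p1)-p0)).round(1),np.degrees(R.from_matrix(R0.T@R1).as_rotvec()).round(2)
E
python3 - <<'E'
from h import *
o=arm.get_obs();R0=o['ee_rot'];p0=np.array([.198,-.645,.231])
for p in [(.4735,-.1625,.26)]: print(delta(p0,R0,p,Rt(-20.7)))
E
```

```text
(array([-380.5,  -28.1,  405. ]), array([ -0.07, -52.24,  -0.11]))
```

Call:
step_arm(
  delta_pos=[
    [-5,-15,5],
    [-30,-28,32],
    [-70,-28,74],
    [-110,-28,117],
    [-150,-28,160],
    [-190,-28,202],
    [-230,-28,245],
    [-270,-28,287],
    [-310,-28,330],
    [-345,-28,367],
    [-370,-28,394],
    [-380.5,-28,405],
  ],
  rot=[
    [0,-1,0],
    [0,-4,0],
    [0,-9,0],
    [0,-14,0],
    [0,-20,0],
    [0,-26,0],
    [0,-32,0],
    [0,-38,0],
    [0,-43,0],
    [0,-48,0],
    [0,-51,0],
    [0,-52.2,0],
  ],
  claw=45,
)

```text
t: 1.6
tcp_pos: [0.4743, -0.1609, 0.2604]
ee_rot: [[0.937, 0.001, 0.35], [-0.35, -0.001, 0.937], [0.001, -1.0, -0.0]]
wrist_force: [0.6, -0.1, -0.8]
width: 0.525
```

Call:
step_arm(
  delta_pos=[
    [0,0,0],
    [0,0,0],
  ],
  rot=[
    [0,0,0],
    [0,0,0],
  ],
)

```text
t: 1.85
tcp_pos: [0.4732, -0.1636, 0.2595]
ee_rot: [[0.935, -0.0, 0.355], [-0.355, -0.001, 0.935], [0.0, -1.0, -0.001]]
wrist_force: [0.4, -0.0, -0.2]
width: 0.528
```

```bash
python3 - <<'E'
from h import *
for n in('side','top'):
    s=snap(n,n+'1')
a=cv2.imread('pics/side1.png');b=cv2.imread('pics/top1.png')
A=cv2.resize(a[100:240,310:430],None,fx=4,fy=4,interpolation=3);B=cv2.resize(b[160:300,320:420],None,fx=4,fy=4,interpolation=3)
cv2.imwrite('pics/z5.png',np.hstack([A[:560],B[:560]])[:, :800] if 0 else cv2.resize(np.hstack([A,B]),(800,509)))
o=arm.get_obs();print(o)
E
```

```text
{'t': 1.95, 'joint_pos': array([-5.35968236e-01, -1.27390176e-01,  1.96537959e+00, -2.65514249e-04,
        1.30360993e+00, -1.71949426e-01]), 'qvel': array([-0.00100922,  0.00218114,  0.00027579,  0.00272276, -0.00154846,
        0.00146465]), 'joint_efforts': array([ 2.07237457e-01, -2.45273387e+01, -2.95562589e+01,  5.06677578e-03,
        2.75558537e-03, -9.08806705e-04]), 'tcp_pos': array([ 0.47318231, -0.1637704 ,  0.25938687]), 'ee_rot': array([[ 9.34498499e-01, -1.36529928e-04,  3.55967044e-01],
       [-3.55967067e-01, -2.16767171e-04,  9.34498475e-01],
       [-5.04250403e-05, -9.99999967e-01, -2.51168753e-04]]), 'wrist_force': array([ 0.69616787,  0.67082093, -0.95587951]), 'ft_torque': array([-0.0131839 ,  0.00977497, -0.01389362]), 'width': 0.5296173258451935}
```

View pics/z5.png

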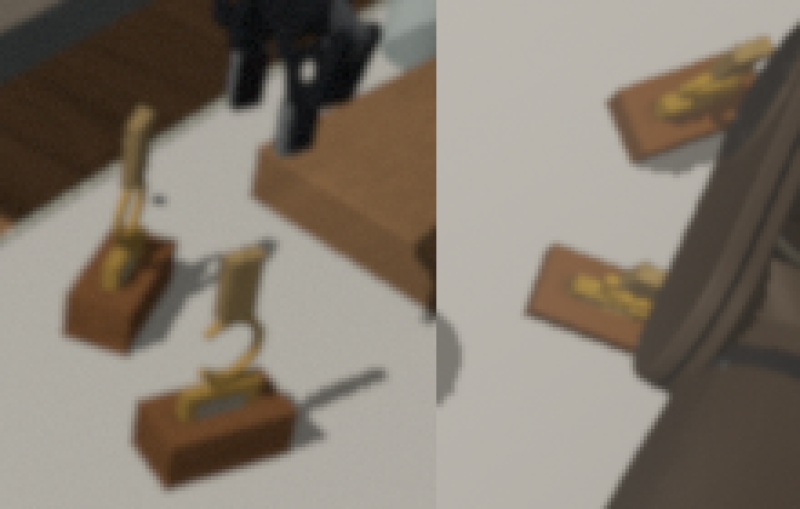

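View pics/side1.png

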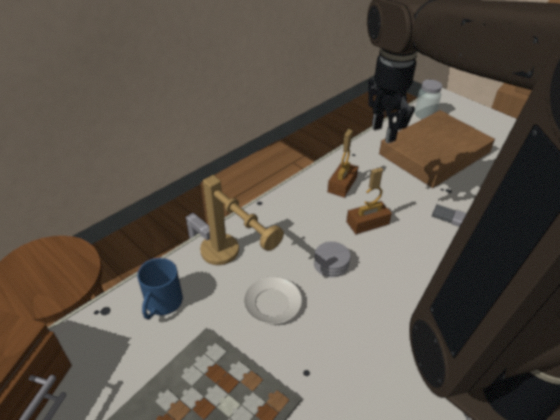

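```bash
python3 - <<'E'
from h import *
a=load('side1');o=arm.get_obs();p=o['tcp_pos'];X=o['ee_rot'][:,0]
print(proj(a,[p,p+X*.0225,p-X*.0225, [.4735,-.1625,.17],[.4735,-.1625,.154]]))
q=proj(a,[[.4735,-.1625,.17]]);
c=a['frame'][100:200,340:430,::-1].copy()
c=cv2.resize(c,None,fx=6,fy=6,interpolation=3)
for u,v in proj(a,[p,p+X*.0225,p-X*.0225,[.4735,-.1625,.17],[.4735,-.1625,.118]]): cv2.circle(c,(int((u-340+.5)*6),int((v-100+.5)*6)),3,(0,0,255),-1)
cv2.imwrite('pics/z6.png',c)
E
```

```text
[[383.16145913 136.53620244]
 [377.57036169 131.07509933]
 [388.91331285 142.15629883]
 [376.83463259 169.8388214 ]
 [375.85341388 175.39028034]]
```

View pics/z6.png

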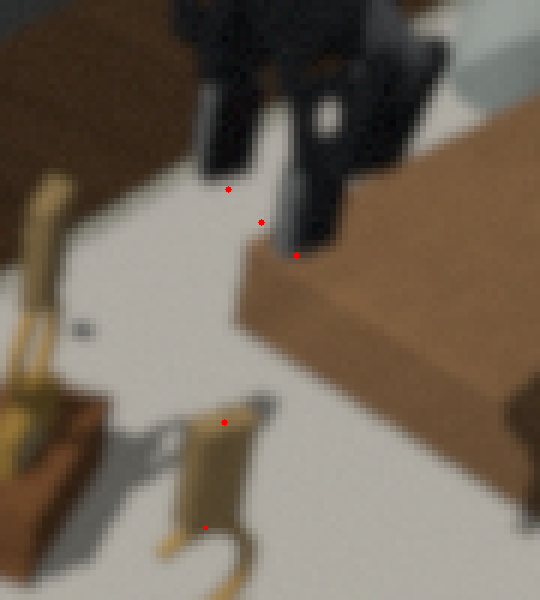

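Call:
step_arm(
  delta_pos=[
    [0,12,0.3],
    [0,32,0.6],
    [0,56,1],
    [0,80,1],
    [0,100,1],
    [0,114,1],
    [0,121,1],
    [0,124,1],
    [0,124,1],
    [0,124,1],
  ],
  rot=[
    [0,0,0],
    [0,0,0],
    [0,0,0],
    [0,0,0],
    [0,0,0],
    [0,0,0],
    [0,0,0],
    [0,0,0],
    [0,0,0],
    [0,0,0],
  ],
)

```text
t: 3.2
tcp_pos: [0.4744, -0.162, 0.1361]
ee_rot: [[0.935, 0.001, 0.354], [-0.354, -0.001, 0.935], [0.001, -1.0, -0.0]]
wrist_force: [-0.4, 1.5, 0.6]
width: 0.526
```

```bash
python3 - <<'E'
from h import *
a=snap('side','side2')
c=a['frame'][120:240,330:430,::-1].copy()
cv2.imwrite('pics/z7.png',cv2.resize(c,None,fx=5,fy=5,interpolation=3))
o=arm.get_obs();print(o['tcp_pos'],o['wrist_force'],o['width'])
E
```

```text
[ 0.47439265 -0.16194466  0.13602695] [-0.12587296 -1.01427698  0.16607824] 0.5279206854116235
```

View pics/z7.png

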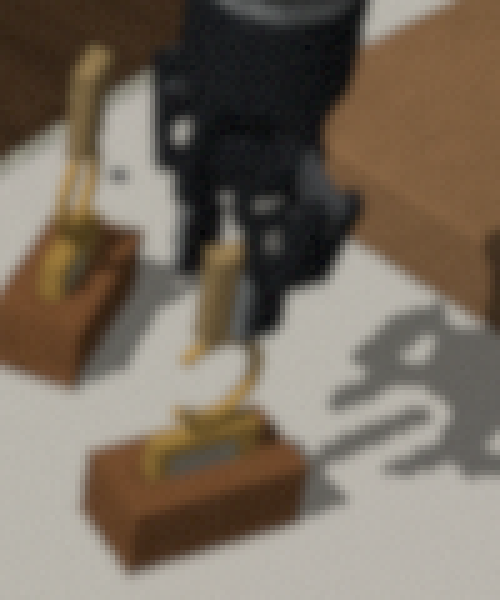

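Call:
step_arm(
  delta_pos=[
    [0,0,0],
    [0,0,0],
    [0,0,0],
    [0,0,0],
  ],
  rot=[
    [0,0,0],
    [0,0,0],
    [0,0,0],
    [0,0,0],
  ],
  claw=16,
  squeeze=20,
)

```text
t: 3.75
tcp_pos: [0.474, -0.1617, 0.1353]
ee_rot: [[0.935, -0.0, 0.354], [-0.354, 0.0, 0.935], [-0.0, -1.0, 0.0]]
wrist_force: [-0.4, 0.3, 0.7]
width: 0.19
```

Call:
step_arm(
  delta_pos=[
    [0,0,0],
    [0,0,0],
    [0,0,0],
  ],
  rot=[
    [0,0,0],
    [0,0,0],
    [0,0,0],
  ],
  claw=0,
  squeeze=40,
)

```text
t: 4.12
tcp_pos: [0.474, -0.1618, 0.1354]
ee_rot: [[0.935, 0.0, 0.354], [-0.354, -0.0, 0.935], [0.0, -1.0, 0.0]]
wrist_force: [0.3, -0.2, 0.4]
width: 0.137
```

```bash
python3 - <<'E'
from h import *
a=snap('side','side3')
c=a['frame'][120:240,330:430,::-1].copy()
cv2.imwrite('pics/z8.png',cv2.resize(c,None,fx=5,fy=5,interpolation=3))
o=arm.get_obs();print(o['t'],o['tcp_pos'],o['ee_rot'][:,0],o['wrist_force'],o['ft_torque'],o['width']*85.4)
E
```

```text
4.175 [ 0.47403012 -0.16174993  0.13536555] [ 9.35211285e-01 -3.54090133e-01  1.73369095e-04] [ 0.30178267 -0.88583462 -0.11087615] [ 0.01731264 -0.09451717  0.04176784] 11.489461911223568
```

View pics/z8.png

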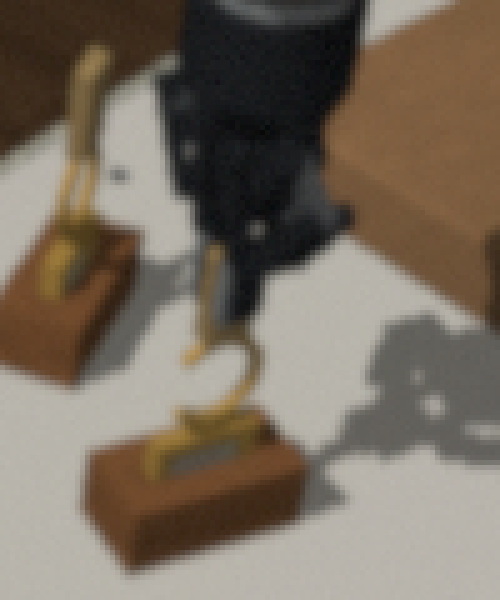

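Call:
step_arm(
  delta_pos=[
    [0,-3,0],
    [0,-9,0],
    [0,-18,0],
    [0,-28,0],
    [0,-40,0],
    [0,-54,0],
    [0,-68,0],
    [0,-82,0],
    [0,-92,0],
    [0,-98,0],
    [0,-98,0],
  ],
  rot=[
    [0,0,0],
    [0,0,0],
    [0,0,0],
    [0,0,0],
    [0,0,0],
    [0,0,0],
    [0,0,0],
    [0,0,0],
    [0,0,0],
    [0,0,0],
    [0,0,0],
  ],
)

```text
t: 5.55
tcp_pos: [0.4741, -0.1618, 0.2337]
ee_rot: [[0.935, 0.001, 0.354], [-0.354, -0.0, 0.935], [0.001, -1.0, -0.0]]
wrist_force: [-0.4, -0.3, -2.1]
width: 0.136
```

```bash
python3 - <<'E'
from h import *
a=snap('side','side4')
c=a['frame'][60:240,310:430,::-1].copy()
cv2.imwrite('pics/z9.png',cv2.resize(c,None,fx=3.3,fy=3.3,interpolation=3))
o=arm.get_obs();print(o['t'],o['tcp_pos'],o['ee_rot'][:,0],o['wrist_force'],o['ft_torque'],o['width']*85.4)
# rail refine: from top0, scan rail edges by columns at several rows; side image edges of collars
b=load('top0'); g=cv2.cvtColor(b['frame'],cv2.COLOR_RGB2HSV)[:,:,1].astype(float)
for v in list(range(192,208,3))+list(range(216,234,3)):
    r=g[v,215:245]; m=r>70; idx=np.where(m)[0]
    u=215+idx.mean() if len(idx) else None
    print(v,len(idx),u, onz(b,(u,v),.19).round(4) if u else '')
E
```

```text
5.6 [ 0.47385427 -0.16167455  0.23313519] [ 9.35208193e-01 -3.54098172e-01 -3.46553853e-04] [ 0.01932642  0.13931533 -1.72265693] [ 0.03292841  0.04384956 -0.05278345] 11.42947790119388
192 18 235.5 [0.5723 0.152  0.19  ]
195 5 229.0 [0.5659 0.166  0.19  ]
198 6 228.5 [0.5592 0.1671 0.19  ]
201 6 228.5 [0.5526 0.1671 0.19  ]
204 6 228.5 [0.546 0.167 0.19 ]
207 6 228.5 [0.5394 0.167  0.19  ]
216 5 228.0 [0.5198 0.168  0.19  ]
219 5 228.0 [0.5133 0.168  0.19  ]
222 6 227.5 [0.5068 0.169  0.19  ]
225 6 227.5 [0.5004 0.169  0.19  ]
228 6 227.5 [0.4939 0.169  0.19  ]
231 6 227.5 [0.4875 0.1689 0.19  ]
```

View pics/z9.png

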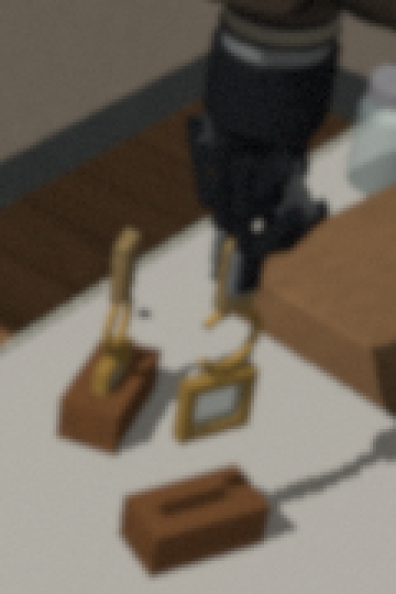

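```bash
python3 - <<'E'
from h import *
print(delta(np.array([.474,-.1617,.2334]),Rt(-20.74),(.557,.085,.2334),Rt(-2.3)))
E
```

```text
(array([ -9.7,   0. , 260.1]), array([  0.  , -18.44,   0.  ]))
```

Call:
step_arm(
  delta_pos=[
    [0,0,6],
    [-1,0,22],
    [-2,0,46],
    [-3,0,75],
    [-4,0,105],
    [-5,0,135],
    [-6,0,165],
    [-7,0,195],
    [-8,0,222],
    [-9,0,243],
    [-9.5,0,256],
    [-9.7,0,260],
  ],
  rot=[
    [0,-0.5,0],
    [0,-1.5,0],
    [0,-3,0],
    [0,-5,0],
    [0,-7,0],
    [0,-9,0],
    [0,-11,0],
    [0,-13,0],
    [0,-15,0],
    [0,-17,0],
    [0,-18,0],
    [0,-18.4,0],
  ],
)

```text
t: 7.1
tcp_pos: [0.5569, 0.0859, 0.2331]
ee_rot: [[0.999, -0.001, 0.039], [-0.039, -0.0, 0.999], [-0.001, -1.0, -0.0]]
wrist_force: [0.4, 0.6, -1.1]
width: 0.13
```

Call:
step_arm(
  delta_pos=[
    [0,0,0],
    [0,0,0],
    [0,0,0],
  ],
  rot=[
    [0,0,0],
    [0,0,0],
    [0,0,0],
  ],
)

```text
t: 7.48
tcp_pos: [0.5569, 0.0843, 0.2334]
ee_rot: [[0.999, 0.0, 0.042], [-0.042, -0.0, 0.999], [0.0, -1.0, -0.0]]
wrist_force: [-0.7, 0.4, -1.2]
width: 0.139
```

```bash
python3 - <<'E'
from h import *
a=snap('side','side5');b=snap('top','top5')
cv2.imwrite('pics/z10.png',cv2.resize(a['frame'][120:280,180:340,::-1],None,fx=3.7,fy=3.7,interpolation=3))
cv2.imwrite('pics/z11.png',cv2.resize(b['frame'][130:280,190:330,::-1],None,fx=4,fy=4,interpolation=3))
o=arm.get_obs();print(o['t'],o['tcp_pos'],o['ee_rot'][:,0],o['wrist_force'],o['ft_torque'],o['width']*85.4)
E
```

```text
7.575 [0.55692141 0.08440852 0.23337822] [ 9.99136416e-01 -4.15501989e-02  4.99761721e-05] [-0.53505372 -0.18631688 -0.79146894] [ 0.02848102 -0.01539404 -0.01491037] 11.374529702838858
```

View pics/z10.png

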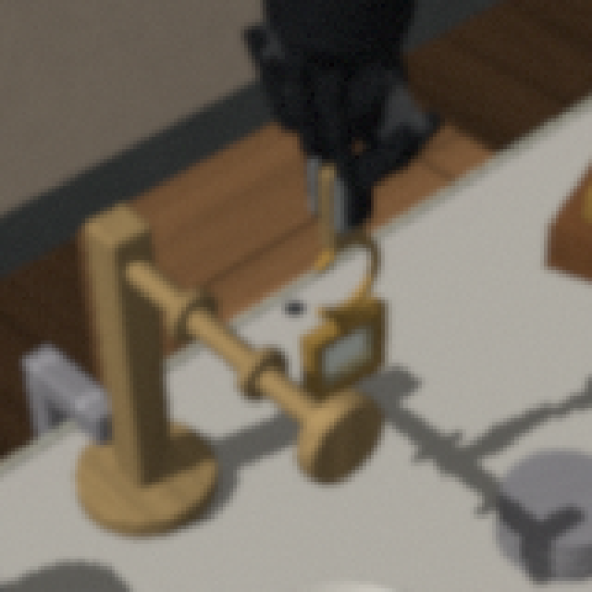

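View pics/z11.png

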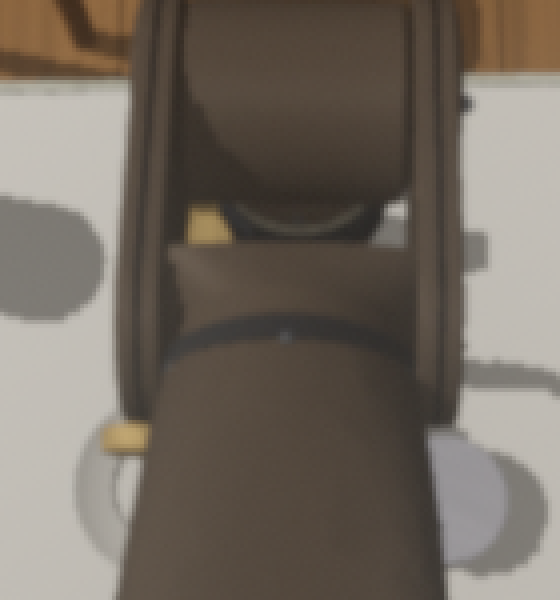

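```bash
python3 - <<'E'
from h import *
a=load('side5')
f=3.7
c=cv2.resize(a['frame'][120:280,180:340,::-1],None,fx=f,fy=f,interpolation=3)
def dot(P,col):
    for u,v in proj(a,P): cv2.circle(c,(int((u-180+.5)*f),int((v-120+.5)*f)),2,col,-1)
R0=Rt(-2.38); E=np.array([.5569,.0844,.1900]); ym=R0[:,2]; 
th=np.radians(np.arange(34,327,12))
dot([E+ .0235*(np.cos(t)*ym+np.sin(t)*np.array([0,0,1])) for t in th],(0,0,255))
dot([E+ ym*s*.028+np.array([0,0,h]) for s in(-1,1) for h in(-.082,-.032)],(255,0,0))
dot([E+ ym*s*.013+np.array([0,0,.078]) for s in(-1,1)],(255,0,0))
P=np.array([.654,.1605,.19]); d=np.array([-np.cos(np.radians(2.3)),np.sin(np.radians(2.3)),0])
P=np.array([.559,.1655,.19])-d*.095
dot([P+d*s for s in np.arange(.014,.19,.01)],(0,255,0))
for s in(.065,.125): dot([P+d*s+.016*np.array([0,np.cos(t),np.sin(t)]) for t in np.arange(0,6.28,.4)],(255,0,255))
cv2.imwrite('pics/z12.png',c)
print(P)
E
```

```text
[0.65392347 0.16168748 0.19      ]
```

View pics/z12.png

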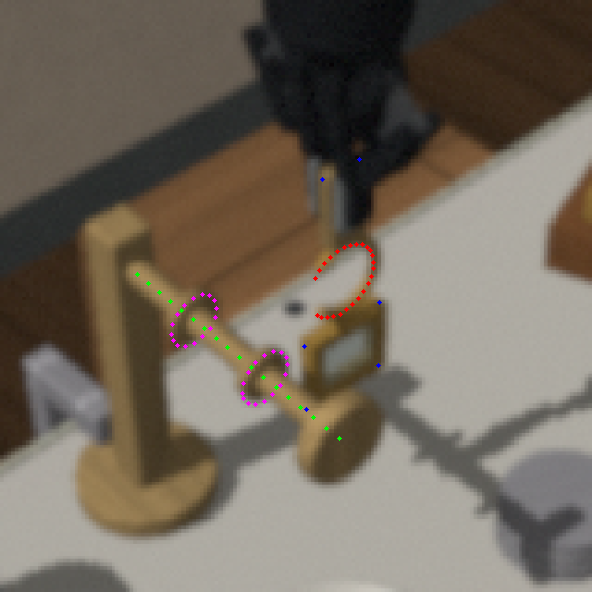

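```bash
python3 - <<'E'
from h import *
a=load('side5')
f=8
c=cv2.resize(a['frame'][158:233,240:300,::-1],None,fx=f,fy=f,interpolation=2)
def dot(P,col):
    for u,v in proj(a,P): cv2.circle(c,(int((u-240+.5)*f),int((v-158+.5)*f)),1,col,-1)
R0=Rt(-2.38); E=np.array([.5569,.0844,.1900]); ym=R0[:,2]; xm=R0[:,0];Z=np.array([0,0,1])
th=np.radians(np.arange(34,327,8))
dot([E+ .0235*(np.cos(t)*ym+np.sin(t)*Z) for t in th],(0,0,255))
dot([E-.006*xm+ ym*s*.028+h*Z for s in(-1,1) for h in(-.082,-.032)],(255,0,0))
dot([E-.006*xm+ ym*s*.013+h*Z for s in(-1,1) for h in (.026,.078)],(255,0,0))
cv2.imwrite('pics/z13.png',c)
c=cv2.resize(a['frame'][180:240,210:290,::-1],None,fx=f,fy=f,interpolation=2)
def dot(P,col):
    for u,v in proj(a,P): cv2.circle(c,(int((u-210+.5)*f),int((v-180+.5)*f)),1,col,-1)
d=np.array([-np.cos(np.radians(2.3)),np.sin(np.radians(2.3)),0]);P=np.array([.559,.1655,.19])-d*.095
dot([P+d*s for s in np.arange(.014,.19,.01)],(0,255,0))
for s in(.061,.069,.121,.129): dot([P+d*s+.016*np.array([0,np.cos(t),np.sin(t)]) for t in np.arange(0,6.28,.3)],(255,0,255))
cv2.imwrite('pics/z14.png',c)
E
```

```text
(no output)
```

View pics/z13.png

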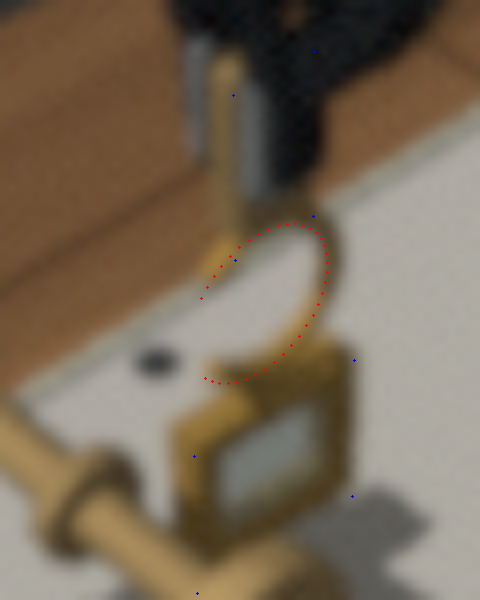

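View pics/z14.png

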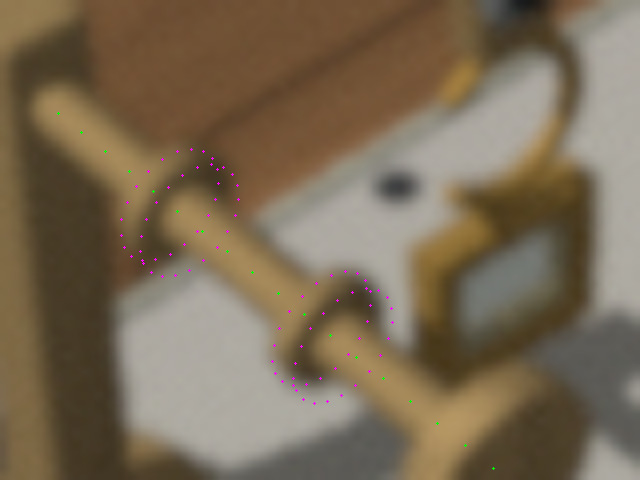

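Call:
step_arm(
  delta_pos=[
    [0,0,4],
    [0,1,12],
    [0,1,22],
    [0,1,32],
    [0,1,40],
    [0,1,44],
    [0,1,45],
    [0,1,45],
    [0,1,45],
  ],
  rot=[
    [0,0,0],
    [0,0,0],
    [0,0,0],
    [0,0,0],
    [0,0,0],
    [0,0,0],
    [0,0,0],
    [0,0,0],
    [0,0,0],
  ],
)

```text
t: 8.7
tcp_pos: [0.5588, 0.1295, 0.2323]
ee_rot: [[0.999, 0.0, 0.041], [-0.041, -0.0, 0.999], [0.0, -1.0, -0.0]]
wrist_force: [0.6, 0.1, -1.9]
width: 0.137
```

```bash
python3 - <<'E'
from h import *
a=snap('side','side6')
cv2.imwrite('pics/z15.png',cv2.resize(a['frame'][160:250,205:305,::-1],None,fx=6.5,fy=6.5,interpolation=2))
o=arm.get_obs();print(o['t'],o['tcp_pos'],o['ee_rot'][:,0],o['wrist_force'],o['width']*85.4)
E
```

```text
8.75 [0.55881945 0.12955735 0.23234573] [ 9.99151906e-01 -4.11760621e-02 -3.07024520e-06] [ 0.09877382  0.22731408 -1.45984973] 11.620097220818959
```

View pics/z15.png

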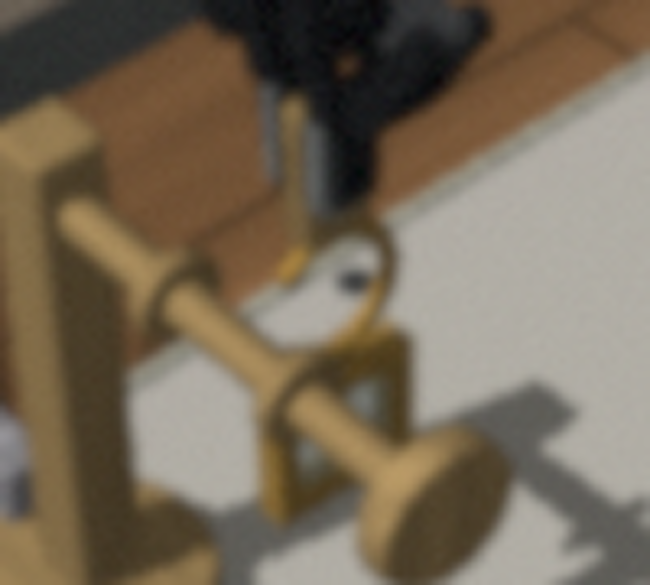

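```bash
cat > prof.py <<'E'
from h import *
from scipy.ndimage import map_coordinates
def prof(s,c,n,L=9):
    g=cv2.cvtColor(s['frame'],cv2.COLOR_RGB2HSV).astype(float); t=np.arange(-L,L+.01,.5)
    u=c[0]+t*n[0];v=c[1]+t*n[1]
    return t,[map_coordinates(g[:,:,k],[v,u],order=1) for k in (1,2)]
E
python3 - <<'E'
from prof import *
a=load('side0')
d=np.array([-np.cos(np.radians(2.3)),np.sin(np.radians(2.3)),0]);P=np.array([.559,.1655,.19])-d*.095
print('rail');
for s in (.08,.09,.1,.11,.14,.15,.16):
    p0,p1,p2=proj(a,[P+d*s,P+d*(s+.01),P+d*s+np.array([0,0,.008])]); t=(p1-p0)/np.linalg.norm(p1-p0); n=np.array([t[1],-t[0]])
    tt,(S,V)=prof(a,p0,n); print(s,p0.round(1),n.round(2)); print(' V',V[::2].round().astype(int)); print(' S',S[::2].round().astype(int))
b=load('side6'); R0=Rt(-2.36);E=np.array([.5588,.12955,.1890]);ym=R0[:,2];Z=np.array([0,0,1])
print('loop')
for ang in (140,150,160,170,180,190,200,210,220):
    q=lambda r,an:E+r*(np.cos(np.radians(an))*ym+np.sin(np.radians(an))*Z)
    p0,p1=proj(b,[q(.0235,ang),q(.0245,ang+0)]); p2=proj(b,[q(.0235,ang+3)])[0]
    t=(p2-p0)/np.linalg.norm(p2-p0); n=np.array([t[1],-t[0]]); n*=np.sign(n@(p1-p0))
    tt,(S,V)=prof(b,p0,n); print(ang,p0.round(1),n.round(2));print(' S',S[::2].round().astype(int))
E
```

```text
rail
0.08 [236.7 209.9] [ 0.63 -0.77]
 V [154 149 144 140 137 132 134 143 154 159 155 143 127 115 116 122 124 123
 121]
 S [ 16  20  20  22  28  44  76 104 114 115 115 115 117 120 122 125 130 132
 134]
0.09 [239.8 212.5] [ 0.63 -0.77]
 V [167 168 167 169 161 151 142 145 154 159 155 144 127 118 121 133 140 142
 144]
 S [ 17  17  16  17  21  37  70 103 114 117 115 114 107  77  39  27  26  29
  35]
0.1 [243.  215.1] [ 0.63 -0.77]
 V [168 167 167 167 162 151 142 147 155 161 156 144 130 127 143 159 166 167
 166]
 S [ 17  15  16  17  19  36  70 101 114 115 115 113 102  66  32  20  17  15
  17]
0.11 [246.2 217.7] [ 0.63 -0.77]
 V [167 167 164 159 154 151 149 152 155 156 154 146 139 137 141 150 157 162
 168]
 S [ 17  19  22  31  45  68  95 111 114 114 117 114 109  89  61  38  27  19
  18]
0.14 [256.1 225.8] [ 0.63 -0.77]
 V [144 157 162 163 158 147 140 146 156 161 156 142 127 126 143 161 167 168
 169]
 S [ 18  19  17  17  23  42  77 106 115 117 114 115 104  66  33  21  18  17
  17]
0.15 [259.5 228.5] [ 0.63 -0.77]
 V [ 89  90  90  91  95 106 126 144 156 160 155 143 128 125 142 159 166 168
 1
[... 519 characters left out ...]
1 -0.41]
 S [20 18 15 17 17 18 19 26 43 76 88 48 25 20 17 16 18 17 16]
170 [263.8 199.1] [ 0.98 -0.19]
 S [22 20 17 17 16 18 20 27 46 81 75 41 23 18 18 18 16 16 17]
180 [263.9 200.6] [1. 0.]
 S [24 20 17 16 15 17 22 34 58 95 70 34 21 19 17 17 17 17 18]
190 [263.8 202.1] [0.99 0.16]
 S [ 23  19  13  13  10  15  29  56  87 109  68  33  21  19  19  18  18  17
  17]
200 [263.5 203.8] [0.96 0.29]
 S [ 21  18  14   9   5  12  46  95 124 116  70  32  20  18  17  17  16  18
  15]
210 [262.8 205.5] [0.91 0.4 ]
 S [ 20  18  13   8   8  15  43  87 122 114  62  31  21  18  17  16  17  17
  17]
220 [262.  207.3] [0.87 0.5 ]
 S [ 18  16  15  14  14  19  39  76 116 123  79  61  57  52  42  36  29  24
  20]
```

Call:
step_arm(
  delta_pos=[
    [0,1,2],
    [0,1,5],
    [0,1,9],
    [0,1,13],
    [0,1,17],
    [0,1,20],
    [0,1,20],
  ],
  rot=[
    [0,0,0],
    [0,0,0],
    [0,0,0],
    [0,0,0],
    [0,0,0],
    [0,0,0],
    [0,0,0],
  ],
)

```text
t: 9.62
tcp_pos: [0.5596, 0.15, 0.2313]
ee_rot: [[0.999, 0.0, 0.04], [-0.04, -0.0, 0.999], [0.0, -1.0, -0.0]]
wrist_force: [-0.7, -0.6, -1.7]
width: 0.134
```

```bash
python3 - <<'E'
from h import *
a=snap('side','side7')
cv2.imwrite('pics/z16.png',cv2.resize(a['frame'][160:250,205:305,::-1],None,fx=6.5,fy=6.5,interpolation=2))
o=arm.get_obs();print(o['t'],o['tcp_pos'],o['ee_rot'][:,0],o['wrist_force'],o['width']*85.4)
E
```

```text
9.675 [0.55958762 0.14988422 0.23129261] [ 9.99178643e-01 -4.05220241e-02 -6.39578261e-05] [-0.42193671 -0.29184274 -2.31872705] 11.432937204614
```

View pics/z16.png

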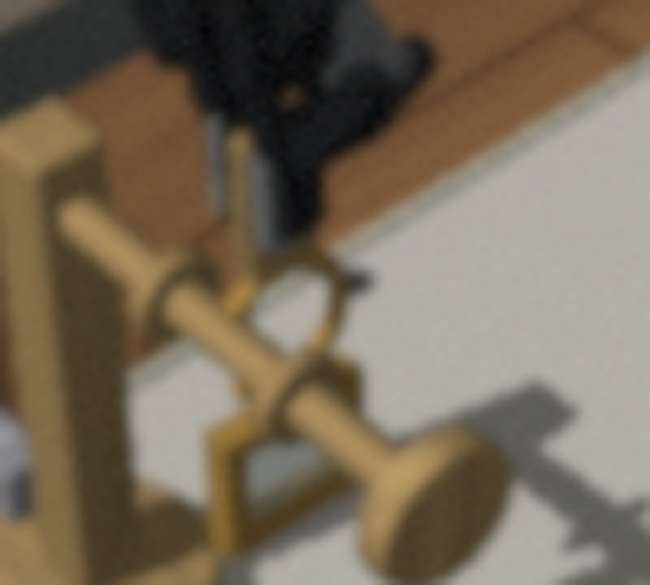

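Call:
step_arm(
  delta_pos=[
    [0,0,2],
    [0,0,5],
    [0,0,9],
    [0,0,13],
    [0,0,15],
    [0,0,16],
    [0,0,16],
    [0,0,16],
  ],
  rot=[
    [0,0,0],
    [0,0,0],
    [0,0,0],
    [0,0,0],
    [0,0,0],
    [0,0,0],
    [0,0,0],
    [0,0,0],
  ],
)

```text
t: 10.68
tcp_pos: [0.5603, 0.1657, 0.2313]
ee_rot: [[0.999, -0.0, 0.041], [-0.041, -0.0, 0.999], [-0.0, -1.0, -0.0]]
wrist_force: [0.2, -0.5, -1.3]
width: 0.133
```

```bash
python3 - <<'E'
from prof import *
a=snap('side','side8')
cv2.imwrite('pics/z17.png',cv2.resize(a['frame'][160:250,205:305,::-1],None,fx=6.5,fy=6.5,interpolation=2))
o=arm.get_obs();p=o['tcp_pos'];print(o['t'],p,o['ee_rot'][:,0],o['wrist_force'],o['width']*85.4)
b=a;R0=o['ee_rot'];E=p+[0,0,-.0434];ym=R0[:,2];Z=np.array([0,0,1])
for ang in (120,130,140,150,160,170,180,190,200,210):
    q=lambda r,an:E+r*(np.cos(np.radians(an))*ym+np.sin(np.radians(an))*Z)
    p0,p1=proj(b,[q(.0235,ang),q(.0245,ang+0)]); p2=proj(b,[q(.0235,ang+3)])[0]
    t=(p2-p0)/np.linalg.norm(p2-p0); n=np.array([t[1],-t[0]]); n*=np.sign(n@(p1-p0))
    tt,(S,V)=prof(b,p0,n); print(ang,p0.round(1),n.round(2));print(' S',S[4:-4:2].round().astype(int))
E
```

```text
10.725 [0.56027664 0.16570628 0.23133465] [ 9.99162300e-01 -4.09230671e-02  9.64840248e-06] [ 0.23576519 -0.69082563 -0.8118073 ] 11.167134483217726
120 [245.2 204. ] [ 0.01 -1.  ]
 S [ 43  26  19  21  21  24  37  70 115 120 113 110  86  66  40]
130 [246.5 204.1] [ 0.25 -0.97]
 S [ 48  25  19  19  21  27  40  77 124 133 131 131 130 130 129]
140 [247.7 204.6] [ 0.51 -0.86]
 S [ 52  27  19  19  21  26  44  84 120 110  87  86  94 105 117]
150 [248.7 205.3] [ 0.74 -0.68]
 S [ 47  26  20  19  21  26  41  86 106  75  40  29  26  28  29]
160 [249.5 206.3] [ 0.89 -0.45]
 S [43 23 20 18 20 26 46 84 95 54 27 21 16 18 17]
170 [250.  207.5] [ 0.98 -0.22]
 S [37 23 20 18 19 24 43 86 92 47 25 19 17 17 18]
180 [250.2 208.9] [ 1.   -0.02]
 S [36 23 19 18 19 28 51 90 88 43 23 19 17 17 18]
190 [250.1 210.5] [0.99 0.15]
 S [45 30 24 20 23 33 58 98 74 37 25 19 17 16 18]
200 [249.8 212.2] [0.96 0.28]
 S [ 66  53  41  33  33  45  78 111  93  65  48  43  36  27  22]
210 [249.2 213.9] [0.92 0.4 ]
 S [101  93  87  79  76  83  99 116 116 113 112 113 115 100  78]
```

View pics/z17.png

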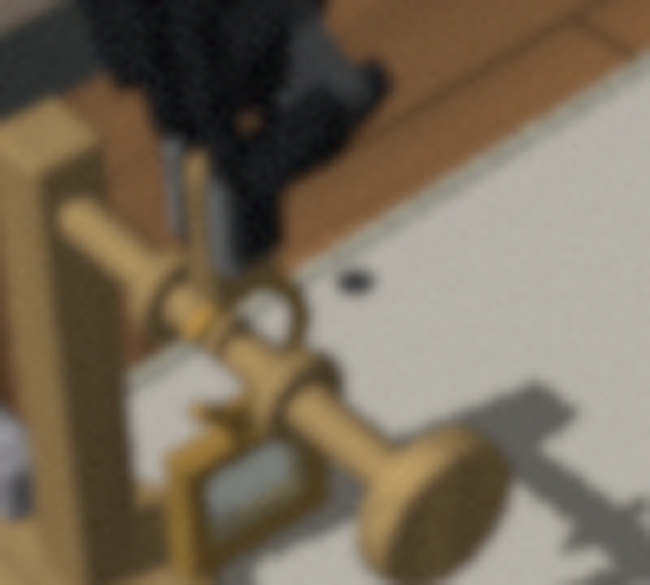

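Call:
step_arm(
  delta_pos=[
    [0,1,0],
    [0,3,0],
    [0,5,0],
    [0,7,0],
    [0,8,0],
    [0,8,0],
    [0,8,0],
  ],
  rot=[
    [0,0,0],
    [0,0,0],
    [0,0,0],
    [0,0,0],
    [0,0,0],
    [0,0,0],
    [0,0,0],
  ],
)

```text
t: 11.6
tcp_pos: [0.5603, 0.1658, 0.2234]
ee_rot: [[0.999, 0.0, 0.041], [-0.041, 0.0, 0.999], [0.0, -1.0, 0.0]]
wrist_force: [-0.1, -0.8, -1.7]
width: 0.135
```

```bash
python3 - <<'E'
from prof import *
a=snap('side','side9')
cv2.imwrite('pics/z18.png',cv2.resize(a['frame'][160:250,205:305,::-1],None,fx=6.5,fy=6.5,interpolation=2))
o=arm.get_obs();p=o['tcp_pos'];print(o['t'],p,o['ee_rot'][:,0],o['wrist_force'],o['ft_torque'],o['width']*85.4)
E
```

```text
11.65 [0.56032388 0.16577229 0.22345135] [ 9.99167582e-01 -4.07934482e-02  1.92152085e-04] [-0.45763585 -0.18921246 -2.60832605] [-0.01517646 -0.02424995 -0.00476676] 11.059244887321572
```

View pics/z18.png

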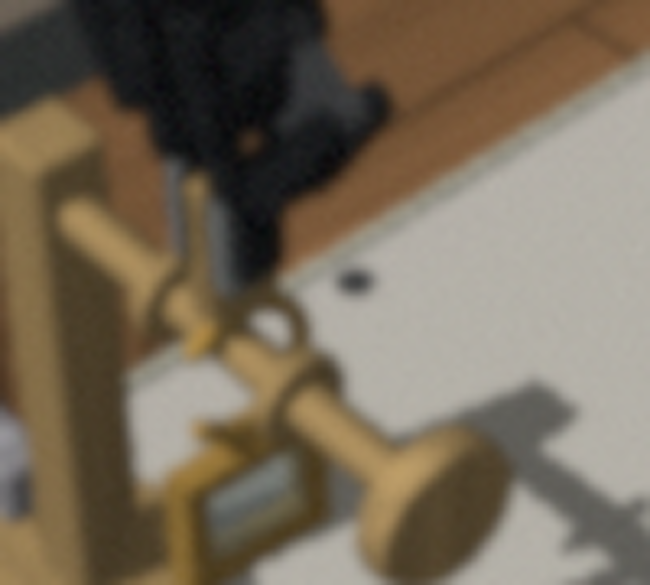

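Call:
step_arm(
  delta_pos=[
    [0,0.4,0],
    [0,0.8,0],
    [0,1.2,0],
    [0,1.4,0],
    [0,1.4,0],
  ],
  rot=[
    [0,0,0],
    [0,0,0],
    [0,0,0],
    [0,0,0],
    [0,0,0],
  ],
)

```text
t: 12.28
tcp_pos: [0.5602, 0.1658, 0.2219]
ee_rot: [[0.999, -0.0, 0.041], [-0.041, -0.0, 0.999], [-0.0, -1.0, -0.0]]
wrist_force: [-1.2, 0.3, -1.3]
width: 0.14
```

Call:
step_arm(
  delta_pos=[
    [0,0.3,0],
    [0,0.5,0],
    [0,0.5,0],
  ],
  rot=[
    [0,0,0],
    [0,0,0],
    [0,0,0],
  ],
)

```text
t: 12.65
tcp_pos: [0.5603, 0.1658, 0.2217]
ee_rot: [[0.999, 0.0, 0.041], [-0.041, 0.0, 0.999], [0.0, -1.0, 0.0]]
wrist_force: [-0.2, 0.2, -0.9]
width: 0.134
```

Call:
step_arm(
  delta_pos=[
    [0,0.3,0],
    [0,0.5,0],
    [0,0.5,0],
  ],
  rot=[
    [0,0,0],
    [0,0,0],
    [0,0,0],
  ],
)

```text
t: 13.02
tcp_pos: [0.5604, 0.1658, 0.2215]
ee_rot: [[0.999, 0.001, 0.041], [-0.041, -0.0, 0.999], [0.001, -1.0, -0.0]]
wrist_force: [-1.8, -0.8, 3.3]
width: 0.134
```

Call:
step_arm(
  delta_pos=[
    [0,-0.3,0],
    [0,-0.3,0],
    [0,-0.3,0],
  ],
  rot=[
    [0,0,0],
    [0,0,0],
    [0,0,0],
  ],
)

```text
t: 13.4
tcp_pos: [0.5604, 0.1658, 0.2215]
ee_rot: [[0.999, 0.0, 0.041], [-0.041, 0.0, 0.999], [0.0, -1.0, 0.0]]
wrist_force: [-2.0, -0.1, 3.0]
width: 0.136
```

```bash
python3 - <<'E'
from prof import *
a=snap('side','side10')
cv2.imwrite('pics/z19.png',cv2.resize(a['frame'][160:250,205:305,::-1],None,fx=6.5,fy=6.5,interpolation=2))
o=arm.get_obs();p=o['tcp_pos'];print(o['t'],p,o['wrist_force'],o['ft_torque'],o['width']*85.4)
E
```

```text
13.45 [0.560371   0.1657806  0.22147145] [-0.66677196  0.33618263  3.043813  ] [-0.09938118  0.26531377 -0.00145651] 11.573289093389043
```

View pics/z19.png

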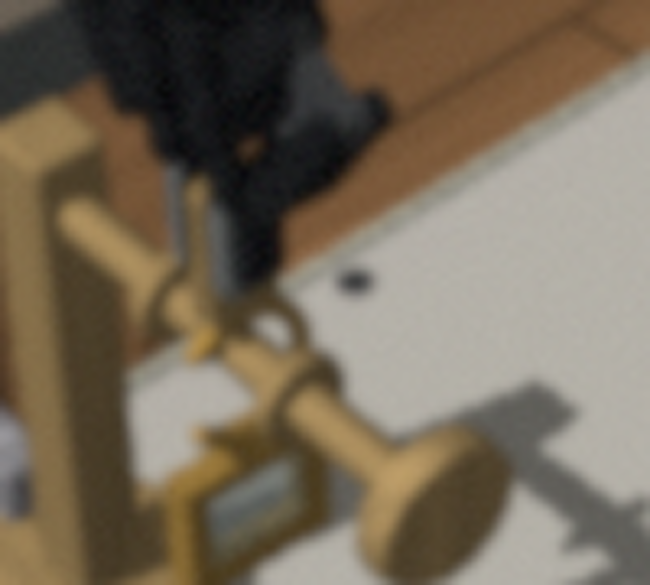

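Call:
step_arm(
  delta_pos=[
    [0,-0.2,0],
    [0,-0.2,0],
    [0,-0.2,0],
  ],
  rot=[
    [0,0,0],
    [0,0,0],
    [0,0,0],
  ],
  squeeze=20,
)

```text
t: 13.82
tcp_pos: [0.5604, 0.1658, 0.2215]
ee_rot: [[0.999, 0.0, 0.041], [-0.041, -0.0, 0.999], [0.0, -1.0, -0.0]]
wrist_force: [-1.1, -0.9, 3.5]
width: 0.138
```

Call:
step_arm(
  delta_pos=[
    [0,0,0],
    [0,0,0],
    [0,0,0],
  ],
  rot=[
    [0,0,0],
    [0,0,0],
    [0,0,0],
  ],
  claw=13.5,
)

```text
t: 14.2
tcp_pos: [0.5601, 0.1658, 0.221]
ee_rot: [[0.999, -0.0, 0.041], [-0.041, 0.0, 0.999], [-0.0, -1.0, 0.0]]
wrist_force: [0.5, 0.9, -0.1]
width: 0.158
```

Call:
step_arm(
  delta_pos=[
    [0,0,0],
    [0,0,0],
    [0,0,0],
  ],
  rot=[
    [0,0,0],
    [0,0,0],
    [0,0,0],
  ],
  claw=16,
)

```text
t: 14.58
tcp_pos: [0.5603, 0.1658, 0.2215]
ee_rot: [[0.999, 0.0, 0.041], [-0.041, 0.0, 0.999], [0.0, -1.0, 0.0]]
wrist_force: [-0.2, 0.1, -0.4]
width: 0.189
```

```bash
python3 - <<'E'
from prof import *
a=snap('side','side11')
cv2.imwrite('pics/z20.png',cv2.resize(a['frame'][160:250,205:305,::-1],None,fx=6.5,fy=6.5,interpolation=2))
o=arm.get_obs();p=o['tcp_pos'];print(o['t'],p,o['wrist_force'],o['ft_torque'],o['width']*85.4)
E
```

```text
14.625 [0.5602685  0.16578077 0.22143601] [ 0.44301793  0.29135403 -0.50897503] [-0.00371367  0.04229889 -0.07662158] 16.04435461434691
```

View pics/z20.png

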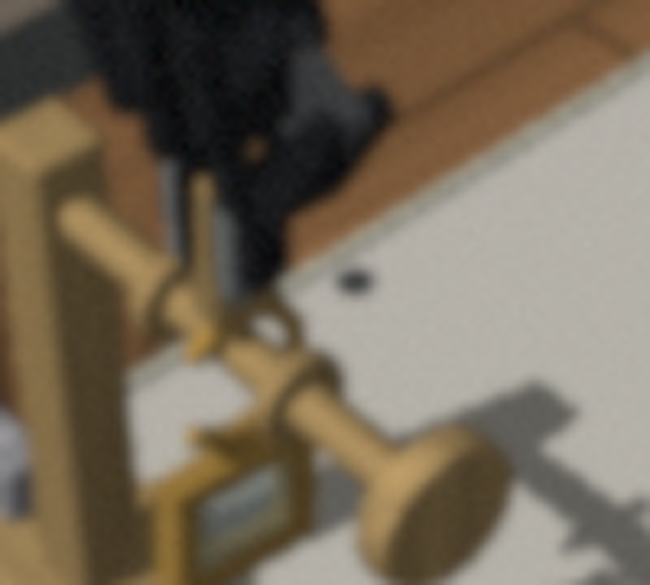

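Call:
step_arm(
  delta_pos=[
    [0,0,0],
    [0,0,0],
    [0,0,0],
    [0,0,0],
  ],
  rot=[
    [0,0,0],
    [0,0,0],
    [0,0,0],
    [0,0,0],
  ],
)

```text
t: 15.12
tcp_pos: [0.5602, 0.1658, 0.2214]
ee_rot: [[0.999, -0.0, 0.041], [-0.041, -0.0, 0.999], [-0.0, -1.0, -0.0]]
wrist_force: [0.2, -0.5, 0.6]
width: 0.186
```

```bash
cat > look.py <<'E'
from prof import *
import sys
n=sys.argv[1]
a=snap('side','s'+n)
cv2.imwrite('pics/z%s.png'%n,cv2.resize(a['frame'][160:260,205:305,::-1],None,fx=6,fy=6,interpolation=2))
o=arm.get_obs();p=o['tcp_pos'];print(o['t'],p,o['wrist_force'],o['ft_torque'],o['width']*85.4)
E
python3 look.py 30
```

```text
15.175 [0.56025897 0.1657959  0.22144755] [-0.3975947   0.23469664 -0.42499501] [-0.01126012 -0.00110638 -0.05621983] 16.008585992681727
```

View pics/z30.png

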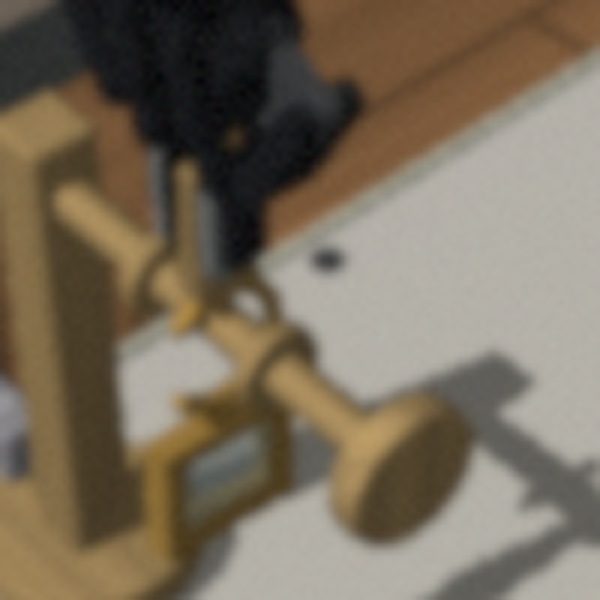

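Call:
step_arm(
  delta_pos=[
    [0,0,0],
    [0,0,0],
    [0,0,0],
    [0,0,0],
  ],
  rot=[
    [0,0,0],
    [0,0,0],
    [0,0,0],
    [0,0,0],
  ],
  claw=45,
)

```text
t: 15.68
tcp_pos: [0.5603, 0.1658, 0.2214]
ee_rot: [[0.999, -0.0, 0.041], [-0.041, 0.0, 0.999], [-0.0, -1.0, 0.0]]
wrist_force: [0.5, -0.6, -0.7]
width: 0.528
```

```bash
python3 look.py 31
```

```text
15.725 [0.56025873 0.16577401 0.22144743] [0.11399575 0.63379    0.38007449] [ 0.01608945 -0.03811687  0.0425835 ] 45.06813242292089
```

View pics/z31.png

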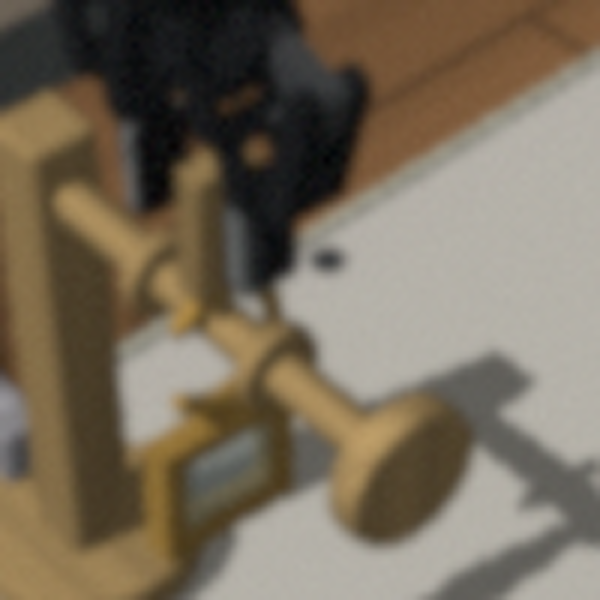

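Call:
step_arm(
  delta_pos=[
    [0,-3,0],
    [0,-9,0],
    [0,-18,0],
    [0,-30,0],
    [0,-45,0],
    [0,-62,0],
    [0,-82,0],
    [0,-102,0],
    [0,-115,0],
    [0,-120,0],
  ],
  rot=[
    [0,0,0],
    [0,0,0],
    [0,0,0],
    [0,0,0],
    [0,0,0],
    [0,0,0],
    [0,0,0],
    [0,0,0],
    [0,0,0],
    [0,0,0],
  ],
)

```text
t: 16.98
tcp_pos: [0.5606, 0.1658, 0.3428]
ee_rot: [[0.999, 0.002, 0.041], [-0.041, 0.0, 0.999], [0.002, -1.0, 0.0]]
wrist_force: [-0.3, -0.0, 0.2]
width: 0.525
```

Call:
step_arm(
  delta_pos=[
    [0,0,-15],
    [0,0,-45],
    [0,0,-85],
    [0,0,-125],
    [0,0,-165],
    [0,0,-200],
    [0,0,-225],
    [0,0,-240],
    [0,0,-240],
  ],
  rot=[
    [0,0,0],
    [0,0,0],
    [0,0,0],
    [0,0,0],
    [0,0,0],
    [0,0,0],
    [0,0,0],
    [0,0,0],
    [0,0,0],
  ],
)

```text
t: 18.1
tcp_pos: [0.5501, -0.0749, 0.3407]
ee_rot: [[0.999, -0.001, 0.043], [-0.043, 0.001, 0.999], [-0.001, -1.0, 0.001]]
wrist_force: [0.4, 0.7, 0.4]
width: 0.528
```

```bash
python3 look.py 32; python3 - <<'E'
from h import *
b=snap('top','top9')
cv2.imwrite('pics/z33.png',cv2.resize(b['frame'][120:290,130:330,::-1],None,fx=3.5,fy=3.5,interpolation=2))
E
```

```text
18.15 [ 0.55021988 -0.07411824  0.34090331] [0.13467882 0.44906552 0.02719863] [-0.00082647 -0.0019583   0.00515386] 44.91629619812422
```

View pics/z32.png

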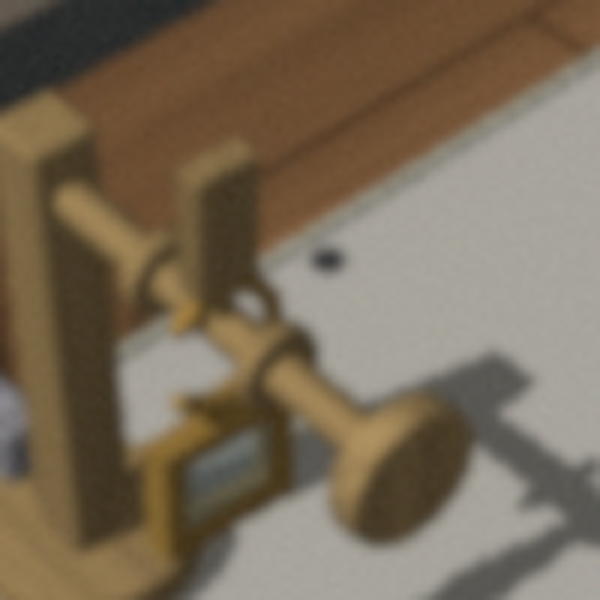

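View pics/z33.png

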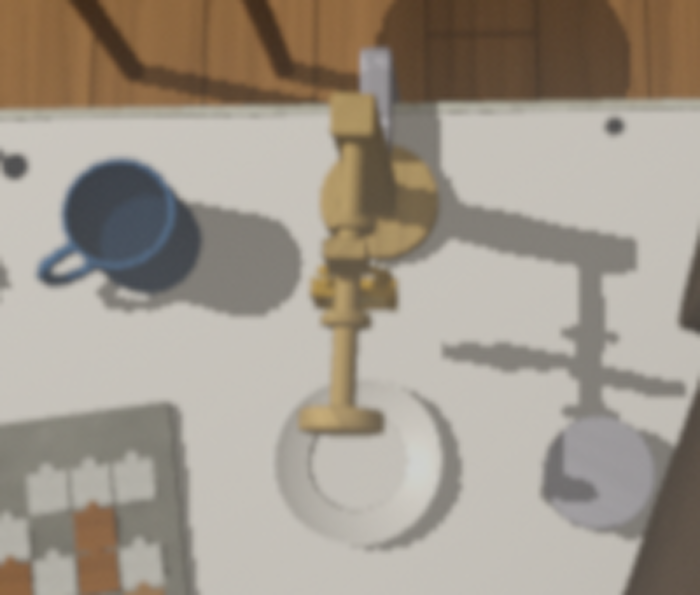

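View pics/s32.png

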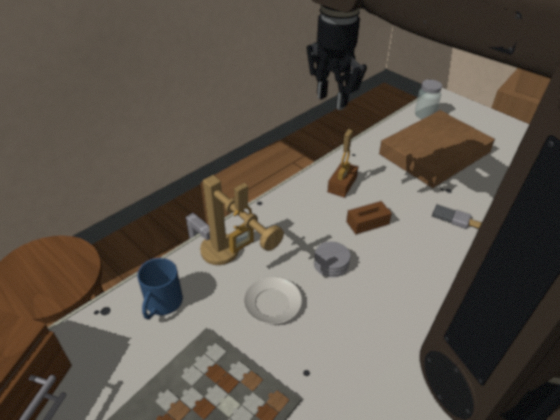

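```bash
python3 - <<'E'
from h import *
for n,f0,f1,bx in (('side','side0','s32',dict(mug=(135,255,185,320),saucer=(240,275,305,325),lids=(310,240,355,278),other=(325,128,360,198))),('top','top0','top9',dict(mug=(135,160,190,205),saucer=(207,250,262,278),lids=(284,238,320,272)))):
    a=load(f0)['frame'].astype(int);b=load(f1)['frame'].astype(int)
    for k,(x0,y0,x1,y1) in bx.items():
        p=cv2.cvtColor(a[y0:y1,x0:x1].astype(np.uint8),6).astype(np.float32);q=cv2.cvtColor(b[y0:y1,x0:x1].astype(np.uint8),6).astype(np.float32)
        print(n,k,cv2.phaseCorrelate(p,q))
# stillness
a=snap('side','s33');d=np.abs(a['frame'].astype(int)-load('s32')['frame'])[180:260,215:265];print('still diff',d.mean(),d.max())
s=load('s32');t=load('top9')
S=lambda u,v:(205+(u+.5)/6-.5,160+(v+.5)/6-.5); T=lambda u,v:(130+(u+.5)/3.5-.5,120+(v+.5)/3.5-.5)
# tab top corners (near face): side left (178,172) right(238,140..)
print('tabtop side',[onz(s,S(*q),.256).round(4) for q in[(195,178),(257,150),(178,168),(240,138)]])
print('tabtop top',[onz(t,T(*q),.256).round(4) for q in[(325,236),(367,236),(326,255),(368,255)]])
print('frame top edge side z=.146',[onz(s,S(*q),.146).round(4) for q in[(178,460),(292,400)]])
print('frame top view z=.14',[onz(t,T(*q),.14).round(4) for q in[(312,290),(397,292)]])
print('rail y at .56:',.1655)
E
```

```text
side mug ((0.029770016685485956, 0.03598586729122388), 1.01286315202713)
side saucer ((0.049134712911232725, 0.03395228835742614), 0.9634760022163391)
side lids ((0.6821852477188415, -0.07969777454755445), 0.9005156154102749)
side other ((0.03438084845544509, -0.03645008637788294), 1.0154645516548628)
top mug ((0.0056517295015972024, 0.559678944668363), 0.99710183178937)
top saucer ((0.041056339318679136, -0.013507186892605105), 0.9888187795215183)
top lids ((0.13297577912900138, 0.08825847888771321), 0.9018887892181491)
still diff 1.2063333333333333 8
tabtop side [array([0.5601, 0.1711, 0.256 ]), array([0.5569, 0.1481, 0.256 ]), array([0.5675, 0.1718, 0.256 ]), array([0.5651, 0.148 , 0.256 ])]
tabtop top [array([0.5672, 0.1722, 0.256 ]), array([0.5668, 0.1482, 0.256 ]), array([0.5561, 0.1715, 0.256 ]), array([0.5557, 0.1476, 0.256 ])]
frame top edge side z=.146 [array([0.5562, 0.1897, 0.146 ]), array([0.551 , 0.1433, 0.146 ])]
frame top view z=.14 [array([0.5602, 0.1945, 0.14  ]), array([0.5579, 0.1392, 0.14  ])]
rail y at .56: 0.1655
```

```bash
python3 - <<'E'
from h import *
print(arm.hand_in()); print(arm.get_obs()['t'])
E
```

```text
the job is handed in; nothing more can be done
None
the job is handed in; nothing more can be done
```

The open-loop magnifier is hanging on the rail between the two collars, and the job was handed in at about 18 s. I gripped it by the tab, lifted it straight out of its block and turned it square to the rail. I then slid it on through the gap, lowered it and backed the arm away.

**Forces:** I saw no contact force as the rail passed through the gap. On lowering, it met the rail with about 5 N at the height I had worked out.

**Last checks:**
- **Still:** two pictures taken after the arm withdrew differ only by image noise.
- **Square:** it is square to the rail within a few degrees, which is as well as I could measure.
- **Upright:** it leans about 3° about the rail, with the lens end towards the gap side. It settled there when the grip opened. I think this is its natural hang, since the gap makes the other side slightly heavier, so I left it alone.
- **Other objects:** the mug, saucer and other glass matched their starting images to within 0.05 px in at least one view.

**Disagreements:** the two cameras differed slightly on two objects, and I didn't resolve either. I put them down to changed arm shadows, as neither object was touched.
- **Mug:** it appears to shift 0.56 px in the top view only.
- **Lids:** they appear to shift 0.7 px in the side view and 0.16 px in the top view.

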